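Find the loose ink cartridge and hold its latch cover open

TASK

One of the three ink cartridges in the food printer's drawer has come loose. Pull the drawer fully out, tap the bare front end of each cartridge in turn from left to right to find the one that sinks under the tap, then lift that cartridge's hinged latch cover well open and finish while still holding it up, so that I can take the cartridge out. Keep the other two covers shut and leave the things beside the printer alone.

Things in the scene. Friction and masses are not known exactly. Their poses are not given: they have to be found in the camera images.
- printer: Red and black food printer, a fixed heavy machine 340 deep (x) by 424 wide (y); the plinth with the drawer is 160 mm high, the upper housing begins 155 mm behind the front face and is 234 mm high. Origin: on the bench below the middle of the plinth's front face. Its x axis points from the front face into the machine, y to the left as seen from the robot, z up. All mm offsets of the drawer, cartridges and covers below are in these axes; the drawer slides along minus x.
- drawer (a joint): Drawer of the printer, black front 250 wide, from 22 to 152 mm above the bench. Value in m: 0 shut, 0.170 fully out (stop), starts shut or up to 0.03 ajar; it stays where it is left, it takes about 5 N to slide. It must come out beyond 0.145 and stay beyond 0.135.
- drawer_handle (a point): Middle of the drawer's handle, a level steel bar 12 mm thick and 130 mm long along the printer's y, 125 mm above the bench, its axis 38 mm in front of the drawer's front (32 mm clear behind the bar, 90 mm between its two posts). The drawer front's top is 27 mm, the plinth's top 35 mm higher than the bar's axis.
- cart_left (a joint): The left of three equal black cartridges, 62 mm apart side by side in the drawer (left is plus y), 105 long (x), 44 wide, top 112 mm above the bench. Value in m: how far it has sunk, 0 at the start. A sound one stands solid (under 1 mm); the loose one, not told by eye, slides down 6 mm at about 2 N and stays there. Tap so that it feels over 2 N (the loose one: at the bottom).
- cart_left_top (a point): Middle of the bare front end of the left cartridge's top face, the place to tap; it rides with cartridge and drawer. It is 28 mm behind the back of the drawer's front (whose edge stands 40 mm higher), and the cover's tab begins 28 mm farther back.
- cart_middle (a joint): The middle of three equal black cartridges, 62 mm apart side by side in the drawer (left is plus y), 105 long (x), 44 wide, top 112 mm above the bench. Value in m: how far it has sunk, 0 at the start. A sound one stands solid (under 1 mm); the loose one, not told by eye, slides down 6 mm at about 2 N and stays there. Tap so that it feels over 2 N (the loose one: at the bottom).
- cart_middle_top (a point): Middle of the bare front end of the middle cartridge's top face, the place to tap; it rides with cartridge and drawer. It is 28 mm behind the back of the drawer's front (whose edge stands 40 mm higher), and the cover's tab begins 28 mm farther back.
- cart_right (a joint): The right of three equal black cartridges, 62 mm apart side by side in the drawer (left is plus y), 105 long (x), 44 wide, top 112 mm above the bench. Value in m: how far it has sunk, 0 at the start. A sound one stands solid (under 1 mm); the loose one, not told by eye, slides down 6 mm at about 2 N and stays there. Tap so that it feels over 2 N (the loose one: at the bottom).
- cart_right_top (a point): Middle of the bare front end of the right cartridge's top face, the place to tap; it rides with cartridge and drawer. It is 28 mm behind the back of the drawer's front (whose edge stands 40 mm higher), and the cover's tab begins 28 mm farther back.
- cover_left: Hinged grey latch cover over the rear of the left cartridge. Origin: middle of its upright tab, 14 wide (y), 18 long (x), 26 high, foot 13 mm lower, 48 mm free to the next tab; shut, 130 mm above the bench and 37 mm behind the tap point. Hinge axis along y, 51 mm behind, 15 mm below the origin: the tab swings up and back to 1.40 rad; well open is over 0.8. A weak spring (0.6 to 1.2 N at the tab) shuts it.
- cover_middle: Hinged grey latch cover over the rear of the middle cartridge. Origin: middle of its upright tab, 14 wide (y), 18 long (x), 26 high, foot 13 mm lower, 48 mm free to the next tab; shut, 130 mm above the bench and 37 mm behind the tap point. Hinge axis along y, 51 mm behind, 15 mm below the origin: the tab swings up and back to 1.40 rad; well open is over 0.8. A weak spring (0.6 to 1.2 N at the tab) shuts it.
- cover_right: Hinged grey latch cover over the rear of the right cartridge. Origin: middle of its upright tab, 14 wide (y), 18 long (x), 26 high, foot 13 mm lower, 48 mm free to the next tab; shut, 130 mm above the bench and 37 mm behind the tap point. Hinge axis along y, 51 mm behind, 15 mm below the origin: the tab swings up and back to 1.40 rad; well open is over 0.8. A weak spring (0.6 to 1.2 N at the tab) shuts it.
- wash_bottle: White plastic wash bottle, 64 mm across, 150 high, origin under its middle; leave it alone.
- cake_ring: Bare steel cake ring, 80 mm across, 45 high, origin under its middle; leave it alone.
- sugar_jar: Closed glass jar, 64 mm across, 85 high, origin under its middle; leave it alone.

How it is judged:
By the outcome, as a careful person would: the job done as asked, in the order asked, and still so for the second after the job is handed in, while the arm keeps its last pose, push and grip.
It also fails if it takes over 66 s, if anything falls off the work surface, if the arm or the gripper's body presses on something with over 40 N, if the wrist force passes 120 N, or if a joint passes its speed limit or range.

ROBOT

A 6-joint arm with a two-finger parallel gripper is mounted at the origin on the work surface. World frame = base frame: x ahead of the robot, y to its left, z up, the work surface at z = 0. Lengths are in m, angles in degrees, forces in N, time in s.
With the tool pointing down it reaches from about 0.35 to 0.875 m from the base axis. Payload 4.2 kg.
Tool frame: the origin (TCP) lies midway between the tips of the shut fingers; the grasp point (between the pads) lies 19 mm behind it; z points along the fingers, y is the line along which they close (so a half turn about z gives the same grasp; the last joint's range is limited). The gripper opens to 87 mm and grips with 3 to 60 N. Pads are 19 mm wide; open, the fingers measure 117 mm over their backs; the gripper's body (75 mm by 190 mm) begins 51 mm behind the grasp point.
Start: joints at [91.937, 22.042, 0.453, 0, -68.411, -14.817], TCP at [0.139, 0.609, 0.223] pointing down, gripper open.
Joint ranges: [-179.83, 179.83], [-69.29, 118.12], [-61.27, 80.66], [-181.25, 117.63], [-171.15, -9.14], [-177.46, 177.46]. Speed limits (degrees/s): [159.86, 159.86, 180, 180, 180, 180].

INTERFACE

Orientations are given as a 3x3 rotation matrix whose columns are the frame's x, y, z axes.
In Python, from station import r, cams gives the robot as it stands.
- The arm moves only by the tool play_rows, never from a script. Its argument "commands" is text: rows parted by semicolons, each of 6 numbers parted by spaces: the shift along the world's x, y, z normalised to -1 to 1, where 1 is 30 mm, then the turn, a rotation vector about the world's x, y, z normalised to -1 to 1, where 1 is 0.15 rad. A call has 1 to 20 rows; each row shifts and turns the commanded pose from where the row before left it; what a row does not reach is not made up. A row lasts 1/10 s, in which the tool goes at most 50 mm and 8.59 degrees, less where a joint would pass 70% of its speed; a pose out of reach is approached as far as the arm can. A call with a number of a shift or a turn outside -1 to 1 is refused whole. A call with a gripper value outside its range is refused whole. "grip" is the finger opening in mm, from 0 to 87, set as the call begins (left out, the last holds). The fingers move at their own pace and stop on an object; the grip force is fixed at half the most. Time passes only in rows, so rows that do not move let the fingers close. It gives the time, the measured TCP pose, the force, the opening and the grip force at its end, in the units of the state.
- r.sense(): the state, without advancing time (a new reading comes with each control period).
- cams.capture(name): name is "scene" or "top" or "wrist"; returns (picture, depth): 384x512x3 uint8, blue, green, red; 384x512 float32, m along the optical axis (not along the pixel's ray), 0 where there is no reading.
- cams.camera_info(name): a dict with "mtx" (3x3 intrinsics, pixels), "k1" (the pictures are not rectified: a ray, as slopes to the right and down, at radius r is drawn at 1 + k1 r^2 times it, then the intrinsics apply), "R" (3x3) and "t" (3): a world point X has camera coordinates R X + t. Camera axes: x right, y down, z forward; pixel columns grow to the right and rows downward; lengths in m; the calibration is good to about 2 mm. A picture is of the moment at which its call begins: read the wrist's pose just before it. camera_info takes no time and is no camera call; for the wrist camera it gives the pose at the moment of the call.
- r.finish_job(): hands the job in; it is judged then, once.
The state is a dict: "time_s": time; "joints": joint angles; "joint_velocities": joint speeds; "effort": joint torques, N m; "tcp_pos": TCP position; "ee_rot": TCP orientation; "wrist_force": force on the tool from outside, world axes, zero at the start; "moment": the same for the moment, N m; "gripper_width": opening from 0.0 (shut) to 1.0 (fully open); "gripper_force": force on a finger pad.
Only numpy, scipy, OpenCV 4.12 (cv2) and the standard library are available. Lean on these libraries where they do the work, as an engineer would, in place of code of your own. Each camera call takes 0.05 s, during which the arm holds its last target. There are 200 camera calls.

## Working session

There is one attempt and no reset: what is moved stays moved. The work goes in short steps, Python scripts to look and compute and a tool call to move; the robot and the scene stay as the last step left them, time stands still between calls to the robot, and variables do not carry over. Pictures are saved under pics/ and viewed, at most 10 in all, crops included, and the job is handed in when it is done.

Besides the shell and the picture viewer there is one more tool, called as name(argument=value, ...) on one line, values as JSON. play_rows: Moves the arm, as the interface text tells. Scaled input: -1 to 1 covers 30 mm each way for a shift and 0.15 rad each way for a turn. Its arguments: {"type":"object","properties":{"commands":{"type":"string"},"grip":{"type":"number"}},"required":["commands"]}

```bash
mkdir -p pics; ls; cat > h.py <<'E'
import numpy as np, cv2
from station import r, cams
def cap(n, save=None):
    i=cams.camera_info(n); p,d=cams.capture(n)
    if save: cv2.imwrite('pics/'+save,p)
    return p,d,i
def cloud(d,i):
    K=np.array(i['mtx']);h,w=d.shape
    u,v=np.meshgrid(np.arange(w),np.arange(h))
    pts=np.stack([u,v],-1).reshape(-1,1,2).astype(np.float64)
    n=cv2.undistortPoints(pts,K,np.array([i['k1'],0,0,0.]),).reshape(h,w,2)
    P=np.dstack([n,np.ones((h,w))])*d[...,None]
    X=(P-np.array(i['t']))@np.array(i['R']); X[d==0]=np.nan
    return X
E
python3 - <<'E'
from h import *
s=r.sense(); print(s['time_s'],s['tcp_pos'],s['ee_rot'],s['wrist_force'])
a=cap('scene');b=cap('top')
cv2.imwrite('pics/a.png',a[0]);cv2.imwrite('pics/b.png',b[0])
np.savez('ab.npz',a=cloud(a[1],a[2]),b=cloud(b[1],b[2]))
for x in(a,b): print(x[2])
E
```

```text
pics
0.0 [0.1391628  0.60870735 0.2214861 ] [[ 9.74799240e-01 -2.23083610e-01 -3.79280925e-04]
 [-2.23083912e-01 -9.74797018e-01 -2.08370393e-03]
 [ 9.51182789e-05  2.11580448e-03 -9.99997757e-01]] [ 0.00286213 -0.24763358  0.02446898]
{'mtx': array([[456.65284519,   0.        , 256.08117683],
       [  0.        , 456.65284519, 185.77012472],
       [  0.        ,   0.        ,   1.        ]]), 'k1': 0.01876539608385137, 'R': array([[ 0.93790329, -0.34679565,  0.00837781],
       [-0.32593033, -0.88922808, -0.32100289],
       [ 0.11877219,  0.29833908, -0.94704116]]), 't': array([-0.59285175,  0.20791372,  1.52579144])}
{'mtx': array([[467.10291093,   0.        , 261.62857832],
       [  0.        , 467.10291093, 190.17975431],
       [  0.        ,   0.        ,   1.        ]]), 'k1': -0.008462361283079381, 'R': array([[ 0.02273424, -0.99972885,  0.00503818],
       [-0.98581909, -0.02325546, -0.1661924 ],
       [ 0.1662645 , -0.00118847, -0.98608047]]), 't': array([-0.03950963,  0.60037104,  1.31578406])}
```

View pics/a.png

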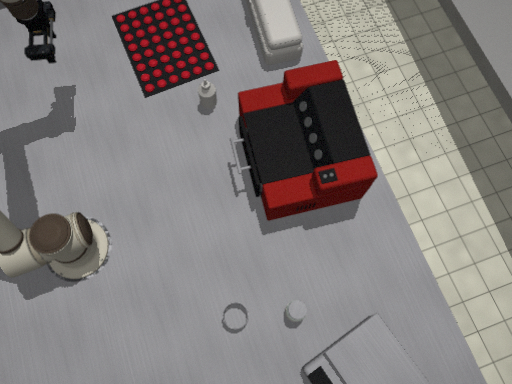

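View pics/b.png

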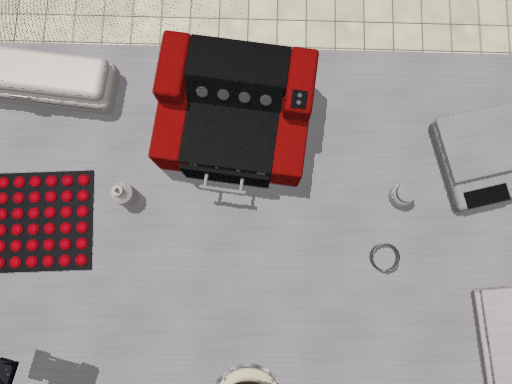

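The scene shows the printer ahead of the robot, with the handle at about (223,189) in the top view. The bottle is at (122,193), the ring at (385,257) and the jar at (402,196), all well clear. Next I measure the printer's pose.

```bash
python3 - <<'E'
from h import *
X=np.load('ab.npz')['b'];p=cv2.imread('pics/b.png')
print('handle'); 
for v in range(184,194): print(v,[tuple(np.round(X[v,u],3)) for u in (205,215,225,235)])
hsv=cv2.cvtColor(p,cv2.COLOR_BGR2HSV); red=((hsv[...,0]<8)|(hsv[...,0]>172))&(hsv[...,1]>150)
m=red&(abs(X[...,2]-.16)<.012); m[:, :140]=0
Q=X[m]; print(len(Q),np.median(Q[:,2]))
# front edges of red plinth: per column the lowest row
pts=[]
for u in range(140,330):
    vs=np.where(m[:,u])[0]
    if len(vs)>5: pts.append((u,*X[vs[-1],u]))
for q in pts[::4]: print(np.round(q,3))
# minAreaRect of plinth+black top
t=(abs(X[...,2]-.16)<.012)
rc=cv2.minAreaRect(Q[:,:2].astype(np.float32)); print(rc,cv2.boxPoints(rc))
rc=cv2.minAreaRect(X[red&(X[...,2]>.15)&(X[...,0]>.3)&(X[...,1]<.35)][:,:2].astype(np.float32)); print(rc,cv2.boxPoints(rc))
E
```

```text
handle
184 [(np.float64(0.602), np.float64(0.132), np.float64(0.125)), (np.float64(0.625), np.float64(0.116), np.float64(0.001)), (np.float64(0.626), np.float64(0.086), np.float64(-0.002)), (np.float64(0.626), np.float64(0.056), np.float64(0.002))]
185 [(np.float64(0.599), np.float64(0.131), np.float64(0.129)), (np.float64(0.622), np.float64(0.116), np.float64(-0.0)), (np.float64(0.623), np.float64(0.086), np.float64(-0.001)), (np.float64(0.624), np.float64(0.056), np.float64(-0.001))]
186 [(np.float64(0.597), np.float64(0.131), np.float64(0.125)), (np.float64(0.62), np.float64(0.117), np.float64(-0.005)), (np.float64(0.621), np.float64(0.086), np.float64(-0.004)), (np.float64(0.62), np.float64(0.055), np.float64(0.001))]
187 [(np.float64(0.593), np.float64(0.131), np.float64(0.131)), (np.float64(0.594), np.float64(0.103), np.float64(0.126)), (np.float64(0.617), np.float64(0.086), np.float64(-0.002)), (np.float64(0.619), np.float64(0.056), np.float64(-0.007))]
188 [(np.float64(0.59), np.float64(0.131), np.float64(0.129)), (np.float64(0.591), np.float64(0.103), np.float64(0.127)), (np
[... 1830 characters left out ...]
8.30e-02  1.49e-01]
[ 2.87e+02  6.24e-01 -9.30e-02  1.56e-01]
[ 2.91e+02  6.24e-01 -1.04e-01  1.59e-01]
[ 2.95e+02  6.22e-01 -1.15e-01  1.56e-01]
[ 2.99e+02  6.23e-01 -1.26e-01  1.53e-01]
[ 3.03e+02  6.64e-01 -1.36e-01  1.55e-01]
[ 3.07e+02  7.56e-01 -1.47e-01  1.51e-01]
((0.7531058192253113, 0.06473740935325623), (0.42062509059906006, 0.222393199801445), 83.69757843017578) [[ 0.6194939  -0.13209733]
 [ 0.8405431  -0.15651083]
 [ 0.88671774  0.26157215]
 [ 0.66566855  0.28598565]]
((0.8110584616661072, 0.05833691358566284), (0.42062509059906006, 0.3390030860900879), 83.69757843017578) [[ 0.619494   -0.13209732]
 [ 0.95644826 -0.16931184]
 [ 1.0026228   0.24877115]
 [ 0.66566867  0.28598565]]
```

play_rows(commands="0.83 -0.974 0.1 0 0 -0.539;0.83 -0.974 0.1 0 0 -0.539;0.83 -0.974 0.1 0 0 -0.539;0.83 -0.974 0.1 0 0 -0.539;0.83 -0.974 0.1 0 0 -0.539;0.83 -0.974 0.1 0 0 -0.539;0.83 -0.974 0.1 0 0 -0.539;0.83 -0.974 0.1 0 0 -0.539;0.83 -0.974 0.1 0 0 -0.539;0.83 -0.974 0 0 0 -0.539;0.83 -0.974 0 0 0 -0.539;0.83 -0.974 0 0 0 -0.539;0.83 -0.974 0 0 0 -0.539;0.83 -0.974 0 0 0 -0.539;0.83 -0.974 0 0 0 -0.539;0.83 -0.974 0 0 0 -0.539;0.83 -0.974 0 0 0 -0.539;0.83 -0.974 0 0 0 -0.539;0 0 0 0 0 0", grip=26)

```text
time_s: 2.0
tcp_pos: [0.5892, 0.0802, 0.2482]
ee_rot: [[-0.115, -0.993, -0.001], [-0.993, 0.115, -0.001], [0.001, 0.001, -1.0]]
wrist_force: [0.8, -0.9, 0.4]
gripper_width: 0.297
gripper_force: 0.0
```

```bash
python3 - <<'E'
from h import *
s=r.sense(); print(s['time_s'],s['tcp_pos'],np.round(s['ee_rot'],3),s['gripper_width'],s['joints'])
p,d,i=cap('wrist','w1.png'); X=cloud(d,i); np.save('w1.npy',X)
ex=np.array([.994,-.110]);ey=np.array([.110,.994]);o=np.array([.6426,.077])
L=(X[...,:2]-o); lx=L@ex; ly=L@ey
m=(abs(X[...,2]-.128)<.008)&(lx<-.03)&(lx>-.13)&(abs(ly)<.1)
print(m.sum())
for a in np.arange(-.07,.075,.02):
    k=m&(abs(ly-a)<.01)
    if k.sum()>3: print(round(a,2),k.sum(),np.percentile(lx[k],[2,50,98]),np.median(X[k][:,2]),np.max(X[k][:,2]))
k=m&(abs(lx-np.median(lx[m]))<.006); print(np.percentile(ly[k],[0.5,99.5]))
E
```

```text
2.0 [0.58917952 0.08020505 0.24818817] [[-0.115 -0.993 -0.001]
 [-0.993  0.115 -0.001]
 [ 0.001  0.001 -1.   ]] 0.2967352363258544 [ 2.33564354e+01  1.81848588e+01 -1.59108573e+00  2.92786112e-02
 -7.03268836e+01 -2.99664552e+01]
1915
-0.07 61 [-0.05907604 -0.05364619 -0.04816127] 0.12951974270661448 0.13183792949060513
-0.05 484 [-0.05905598 -0.04985006 -0.03086799] 0.12978015337386178 0.132697361193584
-0.03 256 [-0.05904803 -0.05431244 -0.04872263] 0.13009868126286436 0.13282635248930338
-0.01 244 [-0.0590312  -0.05378533 -0.04847168] 0.12996873663857786 0.13266739236271372
0.01 232 [-0.05899852 -0.05366381 -0.04822796] 0.12994988371424032 0.13216173278734725
0.03 221 [-0.05898131 -0.05399207 -0.04808455] 0.13003520178242908 0.13203940290577845
0.05 367 [-0.05895278 -0.04982802 -0.03282069] 0.12959757416748774 0.1330488097447854
0.07 50 [-0.05894282 -0.05385577 -0.04876281] 0.1301107952972878 0.13177184676244932
[-0.06389862  0.06432651]
```

View pics/w1.png

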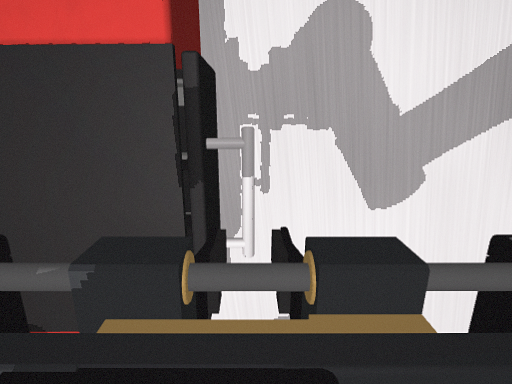

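The wrist view shows the bar between the fingers. Its axis is 54 mm before the plinth, which makes the drawer about 16 mm ajar. I descend and grip.

play_rows(commands="0 0.1 -1 0 0 0;0 0 -1 0 0 0;0 0 -1 0 0 0;0 0 -1 0 0 0;0 0 -0.4 0 0 0;0 0 -0.2 0 0 0;0 0 0 0 0 0")

```text
time_s: 2.75
tcp_pos: [0.5875, 0.0868, 0.1118]
ee_rot: [[-0.108, -0.994, 0.0], [-0.994, 0.108, -0.0], [0.0, -0.0, -1.0]]
wrist_force: [0.4, 0.4, 0.2]
gripper_width: 0.301
gripper_force: 0.0
```

play_rows(commands="0 0 0 0 0 0;0 0 0 0 0 0;0 0 0 0 0 0;0 0 0 0 0 0", grip=0)

```text
time_s: 3.15
tcp_pos: [0.5897, 0.0866, 0.1131]
ee_rot: [[-0.109, -0.994, 0.005], [-0.994, 0.109, 0.001], [-0.002, -0.005, -1.0]]
wrist_force: [5.0, -2.1, 1.1]
gripper_width: 0.126
gripper_force: 30.0
```

play_rows(commands="-0.33 0.037 0 0 0 0;-0.663 0.073 0 0 0 0;-0.663 0.073 0 0 0 0;-0.663 0.073 0 0 0 0;-0.663 0.073 0 0 0 0;-0.663 0.073 0 0 0 0;-0.663 0.073 0 0 0 0;-0.33 0.037 0 0 0 0;-0.166 0.018 0 0 0 0;-0.166 0.018 0 0 0 0;0 0 0 0 0 0")

```text
time_s: 4.25
tcp_pos: [0.4395, 0.1032, 0.113]
ee_rot: [[-0.108, -0.994, 0.003], [-0.994, 0.108, 0.001], [-0.001, -0.003, -1.0]]
wrist_force: [2.4, -0.6, 6.8]
gripper_width: 0.126
gripper_force: 30.0
```

play_rows(commands="-0.1 0.011 0 0 0 0;-0.1 0.011 0 0 0 0;0 0 0 0 0 0")

```text
time_s: 4.55
tcp_pos: [0.4392, 0.1034, 0.1131]
ee_rot: [[-0.106, -0.994, 0.014], [-0.994, 0.106, 0.001], [-0.002, -0.013, -1.0]]
wrist_force: [24.2, -14.7, -10.3]
gripper_width: 0.126
gripper_force: 30.0
```

The drawer is at its stop. I release it, lift and look.

play_rows(commands="0.2 -0.02 0 0 0 0;0 0 0 0 0 0;0 0 0 0 0 0", grip=26)

```text
time_s: 4.85
tcp_pos: [0.437, 0.1024, 0.1108]
ee_rot: [[-0.11, -0.994, -0.003], [-0.994, 0.11, -0.001], [0.001, 0.003, -1.0]]
wrist_force: [0.6, 0.8, -0.7]
gripper_width: 0.274
gripper_force: 0.0
```

play_rows(commands="0 0 0.6 0 0 0;0 0 1 0 0 0;0 0 1 0 0 0;0 0 1 0 0 0;0 0 1 0 0 0;0 0 0 0 0 0", grip=0)

```text
time_s: 5.45
tcp_pos: [0.4396, 0.1038, 0.2534]
ee_rot: [[-0.108, -0.994, 0.006], [-0.994, 0.108, 0.004], [-0.004, -0.006, -1.0]]
wrist_force: [-0.1, -0.0, 0.7]
gripper_width: 0.008
gripper_force: 0.0
```

```bash
python3 - <<'E'
from h import *
s=r.sense(); print(s['time_s'],s['tcp_pos'],s['wrist_force'],s['gripper_width'])
p,d,i=cap('wrist','w2.png'); X=cloud(d,i); np.savez('w2.npz',X=X)
q,d2,i2=cap('top','t2.png'); T=cloud(d2,i2); np.savez('t2.npz',X=T)
cv2.imwrite('pics/w2t2.png',np.hstack([p,q[120:,120:320].repeat(1,0)[:264]]) if 0 else np.vstack([p,cv2.resize(q[130:260,130:330],(512,333))])[:600+117][:717])
ex=np.array([.994,-.110]);ey=np.array([.110,.994]);o=np.array([.6426,.077])
for n,Y in(('w',X),('t',T)):
    L=(Y[...,:2]-o); lx=L@ex; ly=L@ey; z=Y[...,2]
    for y0 in (-.062,0,.062):
        print(n,y0)
        for x0 in np.arange(-.19,.0,.01):
            k=(abs(lx-x0)<.005)&(abs(ly-y0)<.006)
            if k.sum()>2: print(round(x0,3),k.sum(),np.round(np.median(z[k]),3),end=' | ')
        print()
E
```

```text
5.45 [0.43956519 0.10384069 0.25341081] [-0.05139835 -0.04634237  0.66999368] 0.00802300304928655
w -0.062
-0.19 80 0.0 | -0.18 70 0.0 | -0.17 312 0.099 | -0.16 173 0.152 | -0.15 34 0.113 | -0.14 127 0.112 | -0.13 120 0.113 | -0.12 125 0.113 | -0.11 126 0.112 | -0.1 310 0.124 | -0.09 161 0.143 | -0.08 58 0.143 | -0.07 65 0.118 | -0.06 137 0.118 | -0.05 134 0.118 | -0.04 134 0.119 | -0.03 78 0.111 | -0.02 125 0.111 | 
w 0
-0.19 62 -0.0 | -0.18 63 -0.0 | -0.17 266 0.097 | -0.16 140 0.152 | -0.15 27 0.112 | -0.14 109 0.112 | -0.13 580 0.328 | -0.12 108 0.113 | -0.11 109 0.112 | -0.1 267 0.125 | -0.09 171 0.143 | -0.08 79 0.142 | -0.07 77 0.118 | -0.06 110 0.118 | -0.05 109 0.118 | -0.04 110 0.118 | -0.03 70 0.111 | -0.02 101 0.111 | 
w 0.062
-0.19 53 -0.0 | -0.18 54 0.0 | -0.17 98 0.016 | -0.15 8 0.112 | -0.14 34 0.112 | -0.13 33 0.113 | -0.12 36 0.112 | -0.11 34 0.112 | -0.1 39 0.112 | -0.09 120 0.14 | -0.08 101 0.138 | -0.07 87 0.118 | -0.06 96 0.118 | -0.05 96 0.118 | -0.04 96 0.118 | -0.03 57 0.111 | -0.02 84 0.111 | 
t -0.062
-0.19 14 0.001 | -0.18 13 -0.001 | -0.17 29 0.073 | -0.16 18 0.151 | -0.15 11 0.111 | -0.14 15 0.111 | -0.13 16 0.113 | -0.12 14 0.112 | -0.11 18 0.113 | -0.1 19 0.126 | -0.09 19 0.141 | -0.08 11 0.138 | -0.07 16 0.117 | -0.06 13 0.117 | -0.05 16 0.118 | -0.04 12 0.119 | -0.03 16 0.109 | -0.02 11 0.111 | 
t 0
-0.19 47 0.618 | -0.18 40 0.615 | -0.17 36 0.609 | -0.15 16 0.363 | -0.14 26 0.364 | -0.13 22 0.363 | -0.12 27 0.363 | -0.11 3 0.364 | -0.08 6 0.13 | -0.07 17 0.116 | -0.06 15 0.117 | -0.05 14 0.118 | -0.04 13 0.117 | -0.03 16 0.11 | -0.02 11 0.11 | 
t 0.062
-0.08 7 0.12 | -0.07 16 0.117 | -0.06 17 0.119 | -0.05 15 0.117 | -0.04 13 0.117 | -0.03 16 0.109 | -0.02 10 0.11 |
```

View pics/w2.png

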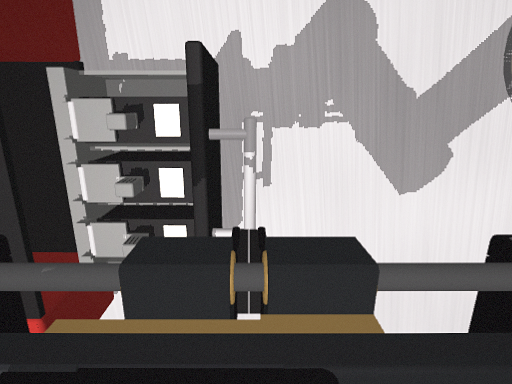

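White labels mark the three tap points at (167,120), (171,182) and (174,232), with the tabs at about (122,121), (130,187) and (135,240). I measure them exactly.

```bash
python3 - <<'E'
from h import *
X=np.load('w2.npz')['X'];p=cv2.imread('pics/w2.png')
ex=np.array([.994,-.110]);ey=np.array([.110,.994]);o=np.array([.6426,.077])
L=(X[...,:2]-o); lx=L@ex; ly=L@ey; z=X[...,2]
w=(p.min(2)>200)&(abs(z-.112)<.006)&(lx>-.16)&(lx<-.1)
t=(z>.139)&(z<.147)&(lx>-.12)&(lx<-.06)
f=(abs(z-.152)<.004)&(lx<-.13)&(lx>-.2)
print('front',np.percentile(lx[f],[2,98]))
for y0 in(.062,0,-.062):
    for n,m in(('lab',w),('tab',t)):
        k=m&(abs(ly-y0)<.03)
        if k.sum(): 
            a=np.percentile(lx[k],[2,98]);b=np.percentile(ly[k],[2,98]); c=o+a.mean()*ex+b.mean()*ey
            print(y0,n,k.sum(),a.round(4),b.round(4),'world',c.round(4),np.median(z[k]).round(4))
E
```

```text
front [-0.16787638 -0.15445656]
0.062 lab 227 [-0.1374 -0.1146] [0.0489 0.0599] world [0.5233 0.1449] 0.1127
0.062 tab 124 [-0.0937 -0.0807] [0.0556 0.0679] world [0.5627 0.148 ] 0.1426
0 lab 680 [-0.1376 -0.1144] [-0.0136  0.0157] world [0.5175 0.0919] 0.1128
0 tab 298 [-0.098  -0.0811] [-0.006   0.0075] world [0.5537 0.0876] 0.1427
-0.062 lab 798 [-0.1374 -0.1143] [-0.0754 -0.0464] world [0.5108 0.0303] 0.1128
-0.062 tab 338 [-0.098  -0.0811] [-0.0676 -0.054 ] world [0.5469 0.0264] 0.1427
```

play_rows(commands="0.705 0.41 0 0 0 0;0.705 0.41 0 0 0 0;0.705 0.41 0 0 0 0;0.705 0.41 0 0 0 0;0 0 0 0 0 0;0 0 -1 0 0 0;0 0 -1 0 0 0;0 0 -1 0 0 0;0 0 -0.8 0 0 0;0 0 -0.4 0 0 0;0 0 0 0 0 0;0 0 0 0 0 0")

```text
time_s: 6.75
tcp_pos: [0.5232, 0.1521, 0.1241]
ee_rot: [[-0.109, -0.994, 0.001], [-0.994, 0.109, -0.0], [0.0, -0.001, -1.0]]
wrist_force: [0.2, -0.5, -0.0]
gripper_width: 0.006
gripper_force: 0.0
```

play_rows(commands="0 0 -0.15 0 0 0;0 0 -0.15 0 0 0;0 0 -0.1 0 0 0;0 0 -0.05 0 0 0;0 0 0 0 0 0")

```text
time_s: 7.25
tcp_pos: [0.5231, 0.1521, 0.1101]
ee_rot: [[-0.109, -0.994, 0.0], [-0.994, 0.109, 0.0], [-0.0, -0.0, -1.0]]
wrist_force: [-0.1, 0.1, -0.5]
gripper_width: 0.007
gripper_force: 0.1
```

play_rows(commands="0 0 -0.06 0 0 0;0 0 0 0 0 0")

```text
time_s: 7.45
tcp_pos: [0.5231, 0.1521, 0.1082]
ee_rot: [[-0.109, -0.994, 0.0], [-0.994, 0.109, 0.0], [-0.0, -0.0, -1.0]]
wrist_force: [-0.4, 0.5, 0.3]
gripper_width: 0.006
gripper_force: 0.5
```

play_rows(commands="0 0 -0.06 0 0 0;0 0 0 0 0 0")

```text
time_s: 7.65
tcp_pos: [0.5231, 0.152, 0.1064]
ee_rot: [[-0.109, -0.994, 0.0], [-0.994, 0.109, 0.0], [-0.0, -0.0, -1.0]]
wrist_force: [-0.6, 0.1, 1.5]
gripper_width: 0.011
gripper_force: 0.7
```

play_rows(commands="0 0 -0.06 0 0 0;0 0 0 0 0 0")

```text
time_s: 7.85
tcp_pos: [0.5232, 0.1521, 0.1062]
ee_rot: [[-0.108, -0.994, 0.001], [-0.994, 0.108, -0.0], [0.0, -0.001, -1.0]]
wrist_force: [-3.9, 0.9, 10.0]
gripper_width: 0.004
gripper_force: 4.9
```

play_rows(commands="0 0 -0.04 0 0 0;0 0 0 0 0 0")

```text
time_s: 8.05
tcp_pos: [0.5233, 0.1521, 0.106]
ee_rot: [[-0.108, -0.994, 0.001], [-0.994, 0.108, -0.0], [-0.0, -0.001, -1.0]]
wrist_force: [-5.3, -0.7, 14.9]
gripper_width: 0.007
gripper_force: 7.5
```

play_rows(commands="0 0 0.5 0 0 0;0 0 0.6 0 0 0;-0.1 -0.68 0 0 0 0;-0.1 -0.68 0 0 0 0;-0.03 -0.65 0 0 0 0;0 0 0 0 0 0;0 0 -0.4 0 0 0;0 0 -0.25 0 0 0;0 0 0 0 0 0;0 0 0 0 0 0")

```text
time_s: 9.05
tcp_pos: [0.516, 0.0921, 0.1163]
ee_rot: [[-0.108, -0.994, -0.001], [-0.994, 0.108, -0.001], [0.001, 0.001, -1.0]]
wrist_force: [0.2, 0.4, 0.7]
gripper_width: 0.005
gripper_force: 0.0
```

play_rows(commands="0 0 -0.1 0 0 0;0 0 -0.05 0 0 0;0 0 0 0 0 0")

```text
time_s: 9.35
tcp_pos: [0.5162, 0.0919, 0.1126]
ee_rot: [[-0.109, -0.994, 0.0], [-0.994, 0.109, 0.0], [-0.0, -0.0, -1.0]]
wrist_force: [0.3, -0.0, 0.2]
gripper_width: 0.004
gripper_force: 0.0
```

play_rows(commands="0 0 -0.05 0 0 0;0 0 0 0 0 0")

```text
time_s: 9.55
tcp_pos: [0.5163, 0.0919, 0.1124]
ee_rot: [[-0.109, -0.994, 0.001], [-0.994, 0.109, 0.0], [-0.0, -0.001, -1.0]]
wrist_force: [-2.6, 0.5, 8.5]
gripper_width: 0.006
gripper_force: 3.9
```

The middle one is solid at 112 mm, while the left gave way from 112 to 106 mm. I tap the right one too.

play_rows(commands="0 0 0.45 0 0 0;0 0 0.5 0 0 0;-0.1 -0.68 0 0 0 0;-0.1 -0.68 0 0 0 0;-0.03 -0.68 0 0 0 0;0 0 0 0 0 0;0 0 -0.5 0 0 0;0 0 -0.25 0 0 0;0 0 0 0 0 0;0 0 0 0 0 0")

```text
time_s: 10.55
tcp_pos: [0.5094, 0.0309, 0.117]
ee_rot: [[-0.108, -0.994, -0.0], [-0.994, 0.108, -0.0], [0.0, 0.0, -1.0]]
wrist_force: [0.3, 0.3, 1.1]
gripper_width: 0.007
gripper_force: 0.0
```

play_rows(commands="0 0 -0.1 0 0 0;0 0 -0.05 0 0 0;0 0 0 0 0 0")

```text
time_s: 10.85
tcp_pos: [0.5093, 0.0306, 0.1126]
ee_rot: [[-0.109, -0.994, 0.0], [-0.994, 0.109, 0.0], [-0.0, -0.0, -1.0]]
wrist_force: [-0.3, 0.1, 0.3]
gripper_width: 0.005
gripper_force: 0.0
```

play_rows(commands="0 0 -0.05 0 0 0;0 0 0 0 0 0")

```text
time_s: 11.05
tcp_pos: [0.5094, 0.0306, 0.1124]
ee_rot: [[-0.108, -0.994, 0.001], [-0.994, 0.108, -0.0], [0.0, -0.001, -1.0]]
wrist_force: [-2.5, 0.9, 8.5]
gripper_width: 0.008
gripper_force: 4.0
```

play_rows(commands="0 0 0.8 0 0 0;0 0 1 0 0 0;0 0 1 0 0 0;0 0 1 0 0 0;0 0 0 0 0 0")

```text
time_s: 11.55
tcp_pos: [0.5118, 0.031, 0.2297]
ee_rot: [[-0.108, -0.994, 0.01], [-0.994, 0.108, 0.002], [-0.003, -0.009, -1.0]]
wrist_force: [0.4, 0.0, 1.4]
gripper_width: 0.007
gripper_force: 0.0
```

play_rows(commands="0.135 0.328 0 0 0 -0.873;0.135 0.328 0 0 0 -0.873;0.135 0.328 0 0 0 -0.873;0.135 0.328 0 0 0 -0.873;0.135 0.328 0 0 0 -0.873;0.135 0.328 0 0 0 -0.873;0.135 0.328 0 0 0 -0.873;0.135 0.328 0 0 0 -0.873;0.135 0.328 0 0 0 -0.873;0.135 0.328 0 0 0 -0.873;0.135 0.328 0 0 0 -0.873;0.135 0.328 0 0 0 -0.873;0 0 0 0 0 0;0 0 0 0 0 0", grip=38)

```text
time_s: 12.95
tcp_pos: [0.5574, 0.1484, 0.2243]
ee_rot: [[-0.994, 0.107, -0.001], [0.107, 0.994, -0.001], [0.001, -0.001, -1.0]]
wrist_force: [0.3, -0.9, -0.0]
gripper_width: 0.436
gripper_force: 0.0
```

```bash
python3 - <<'E'
from h import *
s=r.sense(); print(s['time_s'],s['tcp_pos'],np.round(s['ee_rot'],3),s['wrist_force'],s['gripper_width'],np.round(s['joints'],1))
p,d,i=cap('wrist','w3.png'); X=cloud(d,i)
ex=np.array([.994,-.110]);ey=np.array([.110,.994]);o=np.array([.6426,.077])
L=(X[...,:2]-o); lx=L@ex; ly=L@ey; z=X[...,2]
t=(z>.132)&(z<.148)&(lx>-.12)&(lx<-.06)
for y0 in(.062,0,-.062):
    k=t&(abs(ly-y0)<.015)
    if k.sum()>5: 
        a=np.percentile(lx[k],[2,98]);b=np.percentile(ly[k],[2,98]); c=o+a.mean()*ex+b.mean()*ey
        print(y0,k.sum(),a.round(4),b.round(4),'world',c.round(4),np.percentile(z[k],[5,50,95]).round(4))
f=(abs(z-.152)<.004)&(lx<-.13)&(lx>-.2)
if f.sum(): print('front',np.percentile(lx[f],[2,98]))
for y0 in(.062,0,-.062):
    k=(abs(lx+.126)<.006)&(abs(ly-y0)<.008); print(y0,k.sum(),np.median(z[k]))
E
```

```text
12.95 [0.55736577 0.1483791  0.22426376] [[-0.994  0.107 -0.001]
 [ 0.107  0.994 -0.001]
 [ 0.001 -0.001 -1.   ]] [ 0.29983922 -0.8559792  -0.04057477] 0.43622872983918354 [  31.    17.3   -6.3   -0.   -66.4 -127.1]
0.062 379 [-0.0984 -0.0815] [0.057  0.0705] world [0.5602 0.1502] [0.1358 0.1427 0.144 ]
0 415 [-0.0985 -0.0813] [-0.0048  0.0087] world [0.5535 0.0888] [0.1343 0.1426 0.1439]
-0.062 468 [-0.0984 -0.0811] [-0.0666 -0.0531] world [0.5468 0.0274] [0.1339 0.1424 0.1439]
front [-0.16797268 -0.15450375]
0.062 1908 0.31115118526223606
0 1369 0.3111760387253772
-0.062 233 0.11308225486158179
```

View pics/w3.png

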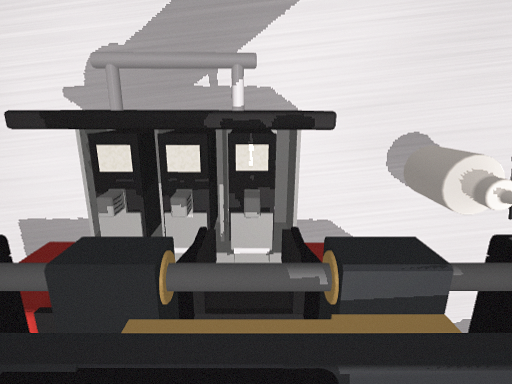

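The loose left cartridge is at the right of this view, its tab at (252,200) and between the fingers in y. I tilt slightly and descend towards the tab.

play_rows(commands="0.05 0.01 0 -0.045 -0.414 0;0.05 0.01 0 -0.045 -0.414 0;0.05 0.01 -0.5 -0.045 -0.414 0;0.06 0.01 -0.8 -0.045 -0.414 0;0 0.01 -0.8 0 0 0;0 0 -0.5 0 0 0;0 0 0 0 0 0;0 0 0 0 0 0", grip=32)

```text
time_s: 13.8
tcp_pos: [0.5644, 0.1499, 0.1475]
ee_rot: [[-0.963, 0.109, 0.246], [0.106, 0.994, -0.027], [-0.248, 0.0, -0.969]]
wrist_force: [0.4, 0.6, 0.4]
gripper_width: 0.366
gripper_force: 0.0
```

play_rows(commands="0 0 -0.4 0 0 0;0 0 -0.3 0 0 0;0 0 -0.15 0 0 0;0 0 0 0 0 0")

```text
time_s: 14.2
tcp_pos: [0.564, 0.1498, 0.1212]
ee_rot: [[-0.963, 0.11, 0.245], [0.106, 0.994, -0.027], [-0.247, -0.0, -0.969]]
wrist_force: [0.4, 0.6, 0.4]
gripper_width: 0.367
gripper_force: 0.0
```

play_rows(commands="0 0 0 0 0 0;0 0 0 0 0 0;0 0 0 0 0 0;0 0 0 0 0 0", grip=0)

```text
time_s: 14.6
tcp_pos: [0.5643, 0.1503, 0.1218]
ee_rot: [[-0.963, 0.109, 0.247], [0.106, 0.994, -0.026], [-0.248, 0.001, -0.969]]
wrist_force: [-0.8, 0.5, 1.4]
gripper_width: 0.159
gripper_force: 30.0
```

```bash
python3 - <<'E'
import numpy as np
a=np.array([-.0471,.0068]);f=lambda t:np.array([np.cos(t)*a[0]+np.sin(t)*a[1],-np.sin(t)*a[0]+np.cos(t)*a[1]])
o=[]
for k in range(14):
    d=f(.075*(k+1))-f(.075*k); o.append("%.3f %.3f %.3f 0.054 0.497 0"%(d[0]*.994/.03,-d[0]*.11/.03,d[1]/.03))
print(';'.join(o[:7]));print(';'.join(o[7:]))
E
```

```text
0.021 -0.002 0.117 0.054 0.497 0;0.030 -0.003 0.115 0.054 0.497 0;0.038 -0.004 0.112 0.054 0.497 0;0.047 -0.005 0.109 0.054 0.497 0;0.055 -0.006 0.105 0.054 0.497 0;0.062 -0.007 0.101 0.054 0.497 0;0.070 -0.008 0.096 0.054 0.497 0
0.077 -0.008 0.091 0.054 0.497 0;0.083 -0.009 0.084 0.054 0.497 0;0.089 -0.010 0.078 0.054 0.497 0;0.095 -0.010 0.071 0.054 0.497 0;0.100 -0.011 0.064 0.054 0.497 0;0.104 -0.012 0.056 0.054 0.497 0;0.108 -0.012 0.048 0.054 0.497 0
```

play_rows(commands="0.02 0 0.12 0.054 0.497 0;0.03 0 0.115 0.054 0.497 0;0.04 -0.005 0.11 0.054 0.497 0;0.047 -0.005 0.11 0.054 0.497 0;0.055 -0.006 0.105 0.054 0.497 0;0.06 -0.007 0.10 0.054 0.497 0;0.07 -0.008 0.095 0.054 0.497 0;0 0 0 0 0 0")

```text
time_s: 15.4
tcp_pos: [0.5751, 0.1491, 0.1452]
ee_rot: [[-0.956, 0.11, -0.271], [0.106, 0.994, 0.03], [0.273, -0.0, -0.962]]
wrist_force: [-2.8, 0.4, 5.6]
gripper_width: 0.16
gripper_force: 30.0
```

play_rows(commands="0.077 -0.008 0.09 0.054 0.497 0;0.083 -0.009 0.085 0.054 0.497 0;0.09 -0.01 0.078 0.054 0.497 0;0.095 -0.01 0.07 0.054 0.497 0;0.10 -0.011 0.064 0.054 0.497 0;0.104 -0.012 0.056 0.054 0.497 0;0.108 -0.012 0.048 0.054 0.497 0;0 0 0 0 0 0;0 0 0 0 0 0")

```text
time_s: 16.3
tcp_pos: [0.5935, 0.1471, 0.1604]
ee_rot: [[-0.692, 0.108, -0.714], [0.076, 0.994, 0.077], [0.718, -0.001, -0.696]]
wrist_force: [-0.5, 1.7, 6.7]
gripper_width: 0.157
gripper_force: 30.0
```

```bash
python3 - <<'E'
from h import *
s=r.sense(); print(s['time_s'],s['wrist_force'],s['gripper_width'],np.round(s['joints'],1))
a=cap('scene')[0];b=cap('top')[0]
c=np.hstack([cv2.resize(a[50:230,180:400],(488,400)),cv2.resize(b[20:240,130:340],(312,400))]);cv2.imwrite('pics/e.png',c)
E
```

```text
16.3 [-0.48106678  1.65698877  6.67977728] 0.15688147261417715 [  19.2   47.6   31.7  -19.9 -115.7 -117.2]
```

View pics/e.png

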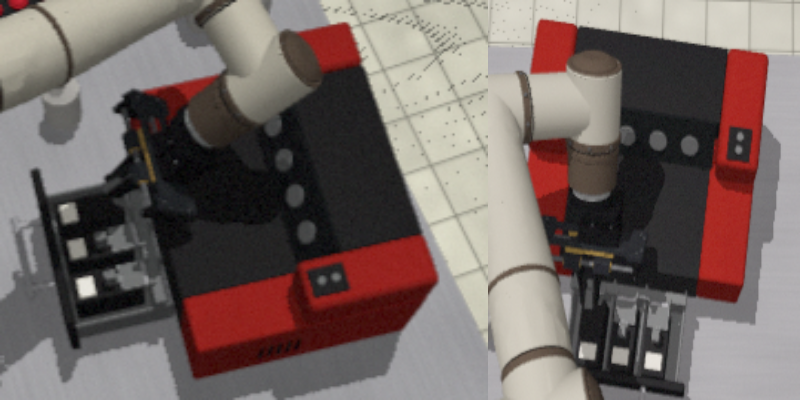

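The gripper still holds the tab (13.7 mm) with the left cover turned back about 1.05 rad. The drawer is out, the other two covers are shut, and the bottle stands where it was. I hand the job in.

```bash
python3 -c "
from station import r
print(r.finish_job())"
```

```text
the job is handed in; nothing more can be done
None
```

I pulled the drawer out to its stop and tapped all three cartridges from left to right: the left one is loose (it sank about 6 mm). I handed the job in with the arm still holding the left cover open at about 1.05 rad, the other two covers shut and the things beside the printer left alone.

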